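# Set the wire feeder's mode switch

## Robot

A 7-joint arm with a two-finger parallel gripper is mounted at the origin on the work surface. World frame = base frame: x ahead of the robot, y to its left, z up, the work surface at z = 0. Lengths are in m, angles in rad, forces in N, time in s.
With the tool pointing down it reaches from about 0.4 to 0.85 m from the base axis. Payload 10.4 kg.
Tool frame: the origin (TCP) lies at the very end of the fingers, on their centre line; the grasp point (between the pads) lies 19 mm behind it; z points along the fingers, y is the direction in which the jaws open and shut (so a half turn about z gives the same grasp; the last joint's range is limited). The gripper opens to 87 mm and grips with 3 to 60 N. Pads are 19 mm wide; open, the fingers measure 117 mm over their backs; the gripper's body (75 mm by 190 mm) begins 51 mm behind the grasp point.
Start: joints at [-1.183, 0.332, -0.065, 1.46, 0.022, 1.35, -0.088], TCP at [0.25, 0.573, 0.223] pointing down, gripper open.
Joint ranges: [-2.6, 2.6], [-0.5, 2.12], [-1.47, 1.34], [0.16, 2.42], [-1.27, 4.41], [0.06, 2.06], [-2.6, 2.6]. Speed limits (rad/s): [2.22, 2.22, 2.79, 2.79, 3.14, 3.14, 3.14].

## Interface

Orientations are given as a unit quaternion [x, y, z, w].
In Python, from bench import r, eyes, job gives the robot as it stands. The module is installed in compiled form; this text tells all that it offers.
- The arm moves only by the tool play_rows, never from a script. Its argument "motion" is a list of rows, each a list of 7 numbers: the shift along the tool's x, y, z as a fraction of full scale, then the turn, a rotation vector about the tool's x, y, z as a fraction of full scale, then the opening in per cent of the stroke, from 0 (shut) to 100 (fully open). A call has 1 to 5 rows; each row is the pose to reach, as a shift and turn from the pose commanded when the call began, along the tool's axes at that moment; what a row does not reach only later rows make up. Full scale, the value 1, is 0.2 m for a shift and 90 degrees for a turn. A row lasts 1/8 s, in which the tool goes at most 62.5 mm and 10.7 degrees, less where a joint would pass 70% of its speed; a pose out of reach is approached as far as the arm can. A call with a number of a shift or a turn outside -1 to 1 is refused whole. A call with a gripper value outside its range is refused whole. The fingers move at their own pace and stop on an object; "squeeze" is the grip in N (left out, the last holds). Time passes only in rows, so rows that repeat a pose let the fingers close. It gives the time, the measured TCP pose, the force and the opening at its end, in the units of the state.
- r.read_state(): the state, without advancing time (a new reading comes with each control period).
- eyes.camera(name): name is "side" or "top" or "wrist"; returns a dict with "image" (480x640x3 uint8, red, green, blue), "mtx" (3x3 intrinsics, pixels), "R" (3x3) and "t" (3): a world point X has camera coordinates R X + t. Camera axes: x right, y down, z forward; pixel columns grow to the right and rows downward; lengths in m; the calibration is good to about 2 mm. A picture is of the moment at which its call begins. There is no depth.
- job.close_job(): hands the job in, once; it reports no verdict.
Trained networks look in a picture, given as the dict that the camera call returned (one of the last four; its "shot" number tells which), for a name from the list of things; names that differ only in an ending like _2 or _b are one class to them, and where a whole thing is asked for, a point or a joint stands for the part that bears it (a point fixed in the world has none). Each returns a list of dicts, best first, with "p" (0 to 1); they miss things now and then, are a little off and sometimes report something else, mostly with a low value. They report only what shows in the picture. A call takes as long as a camera call. They do not tell look-alikes from the thing itself.
- eyes.regions_of(picture, label): "region" (480x640 bool, what is visible of it) and "xy" ([column, row] in pixels, amid what is visible of it).
- eyes.landmark_of(picture, label): "xy" ([column, row] in pixels: a listed point, or the origin of a listed thing).
The state is a dict: "time": time; "joint_positions": joint angles; "joint_vel": joint speeds; "joint_torque": joint torques, N m; "ee_pos": TCP position; "eef_rot": TCP orientation; "ft_force": force on the tool from outside, world axes, zero at the start; "torque": the same for the moment, N m; "width": finger opening in m.
Only numpy, scipy, OpenCV 4.12 (cv2) and the standard library are available. Lean on these libraries where they do the work, as an engineer would, in place of code of your own. Each camera call takes 0.05 s, during which the arm holds its last target. There are 200 camera calls.

## Task

A jar has been left standing on the mode switch of the feeder box (the box with the round dial): lift it off and stand it upright in the shallow metal tray. Then take the flat, square-handled screwdriver from the tool block and with its blade turn that slotted switch a quarter turn clockwise, fully over to its stop. Finally put the screwdriver back in the tool block, upright and fully home; do not drop or tip anything, keep the gripper off the switches, and leave the other switch and all the other things on the bench where they are.

Things in the scene. Friction and masses are not known exactly. Their poses are not given: they have to be found in the camera images.
- mode (a joint): the mode switch to be turned: angle of its slotted rotor, 0 = anticlockwise stop (slot along the feeder box's own x), 1.571 = clockwise stop (slot along the box's y); grows clockwise seen from above, starts within 0.25 of 0. Slot world yaw = feeder yaw - this angle. Stays where it is left; friction torque 0.06 N m.
- mode_slot (a point): centre of the floor of the mode switch's slot, on the rotor's vertical axis; its x axis lies along the slot. Steel rotor 40 mm diameter on top of the feeder box, slot right across it, 5 mm wide and 7 mm deep, its mouth chamfered to 11 mm. Round it stands a fixed collar, inner radius 22, outer radius 32 mm, whose top is 11 mm above this point (74 mm above the bench).
- feeder: fixed grey feeder control box 120 x 100 x 60 mm high, with a round 34 mm dial beside the switch (dial on its +x half, switch axis at x = -22 mm, y = 0). Origin centre of the underside, z up.
- junction: second fixed grey box, same size, with the same collar and slotted switch (axis at x = -22 mm) but a black bar in place of the dial and no jar on it: to be left alone. Origin centre of the underside.
- aux (a joint): angle of the second box's slotted switch, which must stay as it is (starts 0 to 0.25; same range and sense)
- jar_centre (a point): jar, 54 mm diameter (lid 56 mm), 70 mm tall, centre half-way up. It starts standing on the collar of the mode switch, covering it; 0.2 to 0.35 kg.
- tray: fixed shallow metal tray 130 (x) x 110 (y) x 22 mm high, walls and floor 3 mm thick, open on top. Origin centre of the underside.
- driver_centre (a point): flat screwdriver with a square 24 x 24 mm handle, the only square one in the block: centre of the handle. Upright, handle on top: handle from 30 mm below this point to 30 mm above it, round 34 mm guard disc 30 to 35 mm below, shaft 10 mm diameter, flat blade 16 mm wide (its x axis) and 3 mm thick (its y axis), tip 95 mm below this point. Handle faces square to its x and y axes. 0.1 to 0.16 kg.
- driver_tip (a point): tip of the blade, on the screwdriver's axis. In the slot the blade has about 0.13 rad of play each way, so turn the handle that much past a quarter turn, until the switch meets its stop.
- rack: fixed wooden tool block 50 (x) x 165 (y) x 65 mm high with three upright through holes, 22 mm diameter, in a row at y = -55, 0 and +55 mm, x = 0. Tools hang by their guard discs on its top, so a seated screwdriver's tip is 5 mm above the bench. Origin centre of the underside.
- crosshead_centre (a point): bystander: cross-head screwdriver in the tool block: same guard, round tapered 28 mm handle, 125 mm tall
- nutdriver_centre (a point): bystander: nut driver in the tool block: same guard, slim round 20 mm handle, 112 mm tall
- spraycan_centre (a point): bystander: upright spray can, 62 mm diameter, 168 mm tall, standing on the bench in the middle of the work area
- spool_centre (a point): bystander: small copper wire spool lying flat, 100 mm diameter, 45 mm high
- pliers_centre (a point): bystander: pliers lying flat, about 170 mm long, 14 mm high, on the bench; point at the pivot
- angle_centre (a point): bystander: steel angle offcut 50 x 160 x 50 mm lying on the bench
- hammer_centre (a point): bystander: hammer lying on the bench, handle 170 mm, head 100 mm across, 25 mm high
Things that resemble listed ones, but are neither listed nor needed, are in the scene too. What is meant by the part that bears jar_centre is not orange or pink, and is the smaller of those in its own colour.

How it is judged:
On the way, in this order (a step that is already met when the one before it is completed fails the run):
1. the jar stands released in the tray (x of jar_centre in the frame of tray between -0.045 and 0.045 m and y of jar_centre in the frame of tray between -0.035 and 0.035 m and z of jar_centre in the frame of tray between 0.03 and 0.046 m and angle between jar_centre's own z axis and vertical below 0.12 rad and contact force between the fingers and jar below 0.1 N), for 0.2 s.
2. the mode switch is turned over to its stop with the screwdriver's blade in its slot (value of joint mode above 1.42 rad and distance between driver_tip and mode_slot below 0.012 m), for 0.1 s.
3. the screwdriver is back in the tool block (x of driver_centre in the frame of rack between -0.012 and 0.012 m and y of driver_centre in the frame of rack between -0.07 and 0.07 m and z of driver_centre in the frame of rack between 0.094 and 0.106 m and angle between driver_centre's own z axis and vertical below 0.12 rad and contact force between the fingers and driver below 0.1 N), for 0.2 s.
At the end, for the whole second after the job is handed in: Jar upright (0.12 rad) on the tray floor, centre within 45 x 35 mm of the tray's; mode switch above 1.42 rad; second switch below 0.4 rad; screwdriver upright (0.12 rad) in a hole of the block, guard on its top (6 mm); both released and at rest (all of step 1 and all of step 3 and value of joint mode above 1.42 rad and value of joint aux below 0.4 rad and linear speed of each of jar, driver below 0.02 m/s); the robot touches nothing.
It fails at once if a bystander is pushed more than 25 mm (distance of any of crosshead_centre, nutdriver_centre, spraycan_centre, spool_centre, pliers_centre, angle_centre, hammer_centre from where it was at the start of the episode above 0.025 m).
It fails at once if the second switch is turned (value of joint aux above 0.4 rad).
It fails at once if the gripper touches a switch (contact force between the fingers and mode above 1 N or contact force between the fingers and aux above 1 N).
It fails at once if the jar or the screwdriver is tipped more than 0.8 rad (angle between any of jar_centre, driver_centre's own z axis and vertical above 0.8 rad).
It fails at once if the jar or the screwdriver is dropped or thrown (faster than 0.6 m/s out of the fingers) ((linear speed of jar above 0.6 m/s and contact force between the fingers and jar below 0.1 N) or (linear speed of driver above 0.6 m/s and contact force between the fingers and driver below 0.1 N)).
It also fails if it takes over 72 s, if anything falls off the work surface, if the arm or the gripper's body presses on something with over 40 N, if the wrist force passes 120 N, or if a joint passes its speed limit or range.

## Working session

There is one attempt and no reset: what is moved stays moved. The work goes in short steps, Python scripts to look and compute and a tool call to move; the robot and the scene stay as the last step left them, time stands still between calls to the robot, and variables do not carry over. Pictures are saved under pics/ and viewed, about 8 in all and at most 12, crops included, and the job is handed in when it is done.

Besides the shell and the picture viewer there is one more tool, called after "Request:" as name([rows], argument=value, ...), one row to a line, values as JSON. play_rows: Moves the arm, as the interface text tells. Shift numbers are shares of 0.2 m and turn numbers shares of 90 degrees, none past 1 either way. Its arguments: {"type":"object","properties":{"motion":{"type":"array","items":{"type":"array","items":{"type":"number"}}},"squeeze":{"type":"number"}},"required":["motion"]}

```bash
mkdir -p pics; cat > h.py <<'E'
import numpy as np, cv2
from bench import r, eyes, job
from scipy.spatial.transform import Rotation as Ro
def save(p,n,crop=None,s=1):
    im=p["image"][:,:,::-1]
    if crop: im=im[crop[1]:crop[3],crop[0]:crop[2]]
    cv2.imwrite("pics/"+n,cv2.resize(im,None,fx=s,fy=s,interpolation=cv2.INTER_CUBIC))
def onz(p,xy,z):
    d=p["R"].T@np.linalg.inv(p["mtx"])@np.array([xy[0],xy[1],1.]); c=-p["R"].T@p["t"]
    return c+d*(z-c[2])/d[2]
def proj(p,X):
    q=p["mtx"]@(p["R"]@np.array(X,float)+p["t"]); return q[:2]/q[2]
def tri(obs):
    A=np.zeros((3,3));b=np.zeros(3)
    for p,xy in obs:
        d=p["R"].T@np.linalg.inv(p["mtx"])@np.array([xy[0],xy[1],1.]); d/=np.linalg.norm(d); c=-p["R"].T@p["t"]
        M=np.eye(3)-np.outer(d,d);A+=M;b+=M@c
    return np.linalg.solve(A,b)
def rows(target,yaw=None):
    "shift/turn fractions from present measured pose to target TCP, tool down, jaw (tool y) along world yaw"
    s=r.read_state();R=Ro.from_quat(s["eef_rot"]);d=R.inv().apply(np.array(target)-s["ee_pos"])/0.2
    tv=None
    if yaw is not None:
        y=np.array([np.cos(yaw),np.sin(yaw),0]);best=None
        for sg in(1,-1):
            Y=sg*y;Z=np.array([0,0,-1.]);X=np.cross(Y,Z)
            v=(R.inv()*Ro.from_matrix(np.c_[X,Y,Z])).as_rotvec()/(np.pi/2)
            if tv is None or np.linalg.norm(v)<np.linalg.norm(tv):tv=v
    return np.round(d,4),None if tv is None else np.round(tv,4)
E
python3 - <<'E'
from h import *
s=r.read_state();print(s["ee_pos"],s["eef_rot"],s["width"],s["time"]);print(Ro.from_quat(s["eef_rot"]).as_matrix().round(3))
a=eyes.camera("top");b=eyes.camera("side")
save(a,"top0.png");save(b,"side0.png")
print("cams",(-a["R"].T@a["t"]).round(3),(-b["R"].T@b["t"]).round(3))
for n,z in dict(jar_centre=.109,mode_slot=.063,feeder=0,junction=0,tray=0,driver_centre=.1,rack=0,crosshead_centre=.1,nutdriver_centre=.1,spraycan_centre=.084,spool_centre=.022,pliers_centre=.007,angle_centre=.02,hammer_centre=.012).items():
  for nm,p in(("T",a),("S",b)):
    for o in eyes.landmark_of(p,n)[:5]: print(n,nm,round(o["p"],2),np.round(o["xy"]),onz(p,o["xy"],z).round(3)[:2])
E
```

```text
[0.24943666 0.57264046 0.22173174] [ 2.03945338e-01  9.78982006e-01 -7.21318455e-04 -1.08641374e-04] 0.0874251282833036 0.0
[[-0.917  0.399 -0.001]
 [ 0.399  0.917 -0.001]
 [-0.    -0.001 -1.   ]]
cams [ 0.485 -0.028  1.096] [ 0.196 -0.606  0.715]
jar_centre T 0.94 [248. 226.] [0.617 0.13 ]
jar_centre T 0.65 [316. 226.] [ 0.621 -0.015]
jar_centre T 0.59 [257. 355.] [0.347 0.1  ]
jar_centre T 0.58 [248. 284.] [0.495 0.126]
jar_centre S 0.96 [338. 256.] [ 0.584 -0.072]
jar_centre S 0.68 [297. 192.] [0.62  0.131]
jar_centre S 0.67 [168. 269.] [0.322 0.052]
jar_centre S 0.61 [244. 236.] [0.469 0.061]
jar_centre S 0.45 [319. 367.] [ 0.434 -0.248]
mode_slot T 0.69 [397. 328.] [ 0.407 -0.197]
mode_slot T 0.6 [258. 224.] [0.628 0.117]
mode_slot S 0.32 [391. 221.] [0.765 0.001]
feeder T 0.58 [259. 223.] [0.64  0.123]
feeder S 0.63 [310. 234.] [0.643 0.115]
feeder S 0.45 [489. 409.] [ 0.659 -0.389]
junction T 0.96 [368. 236.] [ 0.616 -0.136]
junction T 0.68 [420. 317.] [ 0.429 -0.261]
junction T 0.65 [329. 312.] [ 0.436 -0.048]
junction T 0.59 [248. 226.] [0.63  0.149]
junction S 0.93 [375. 31
[... 742 characters left out ...]
0.73 [280. 256.] [0.511 0.006]
spool_centre T 0.68 [331. 314.] [ 0.432 -0.052]
spool_centre S 0.87 [256. 316.] [ 0.43  -0.049]
spool_centre S 0.74 [494. 407.] [ 0.655 -0.396]
spool_centre S 0.73 [320. 370.] [ 0.467 -0.203]
spool_centre S 0.52 [353. 387.] [ 0.493 -0.256]
pliers_centre T 0.96 [475. 219.] [ 0.663 -0.386]
pliers_centre S 0.96 [491. 408.] [ 0.659 -0.39 ]
angle_centre T 0.78 [295. 150.] [0.813 0.043]
angle_centre T 0.73 [448. 304.] [ 0.461 -0.318]
angle_centre S 0.61 [391. 222.] [0.802 0.039]
hammer_centre T 0.65 [153. 204.] [0.674 0.372]
hammer_centre T 0.54 [421. 316.] [ 0.433 -0.26 ]
hammer_centre S 0.79 [264. 170.] [0.666 0.37 ]
hammer_centre S 0.48 [321. 369.] [ 0.472 -0.197]
```

View pics/top0.png

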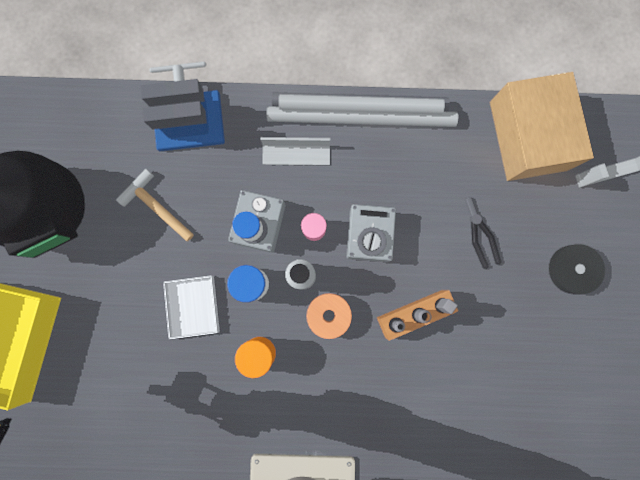

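View pics/side0.png

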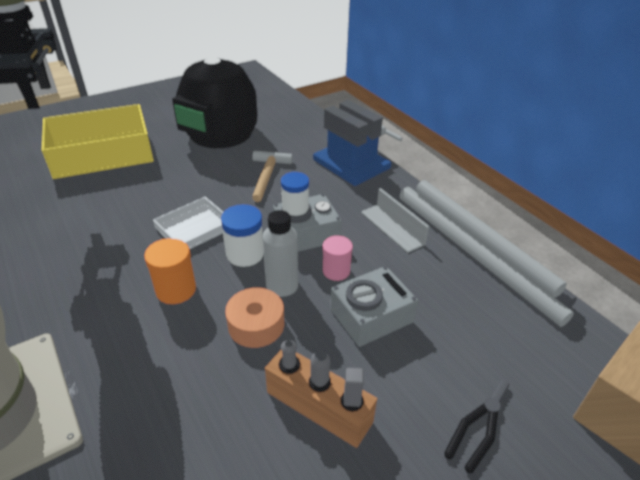

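Candidates for the jar in the top view are pink (314,226), orange (257,355), large blue (248,284) and small blue (246,226), which stands on the box with the dial at (260,204). I choose the small blue one. The square handle is the end tool in the block at (447,307).

```bash
python3 - <<'E'
from h import *
a=eyes.camera("top");b=eyes.camera("side")
print("jar",tri([(a,(248,226)),(b,(297,192))]).round(3),"drv",tri([(a,(447,307)),(b,(352,389))]).round(3))
for n,z in (("tray",.011),("rack",.065),("jar_centre",.144),("feeder",.06),("junction",.06),("angle_centre",.0)):
  for o in eyes.regions_of(a,n)[:4]:
    m=o["region"].astype(np.uint8);c=max(cv2.findContours(m,0,2)[0],key=cv2.contourArea)[:,0]
    w=np.array([onz(a,q,z)[:2] for q in c]).astype(np.float32)*1000
    print(n,round(o["p"],2),np.round(o["xy"]),[np.round(v,1) for v in cv2.minAreaRect(w)])
s=r.read_state()
print(rows([.617,.13,.27],0.0),rows([.617,.13,.27],np.pi/2-.26))
big=np.hstack([a["image"][170:270,200:340],b["image"][150:250,220:360]])
cv2.imwrite("pics/c1.png",cv2.resize(big[:,:,::-1],None,fx=2.8,fy=2.8,interpolation=2))
E
```

```text
jar [0.618 0.13  0.11 ] drv [ 0.457 -0.296  0.098]
tray 0.9 [191. 303.] [array([438.4, 268.1]), array([132.4, 116.5]), np.float64(9.2)]
rack 0.76 [412. 316.] [array([ 439. , -239.6]), array([ 56.6, 169.2]), np.float64(24.7)]
rack 0.66 [445. 307.] [array([ 459.3, -303. ]), array([32.6, 48.5]), np.float64(1.5)]
jar_centre 0.94 [314. 223.] [array([614. , -10.4]), array([53.9, 49.4]), np.float64(1.6)]
jar_centre 0.72 [256. 354.] [array([349.8,  98.1]), array([71.7, 83.3]), np.float64(46.6)]
jar_centre 0.7 [248. 283.] [array([492.5, 121.5]), array([80.3, 73.6]), np.float64(65.2)]
jar_centre 0.65 [249. 226.] [array([612.9, 125.3]), array([64. , 54.2]), np.float64(65.1)]
feeder 0.73 [258. 213.] [array([634.9, 117.7]), array([107.4, 124.5]), np.float64(78.1)]
junction 0.61 [372. 231.] [array([ 615.2, -137.9]), array([103.3, 123.1]), np.float64(87.0)]
junction 0.47 [418. 316.] [array([ 437.7, -245.7]), array([32.3, 33.1]), np.float64(68.4)]
angle_centre 0.63 [294. 152.] [array([815.3,  43.4]), array([ 66.7, 164. ]), np.float64(1.6)]
(array([-2.5689, -1.2972, -0.2374]), array([-0.    , -0.    ,  0.7385])) (array([-2.5689, -1.2972, -0.2374]), array([ 0.   , -0.   , -0.096]))
```

View pics/c1.png

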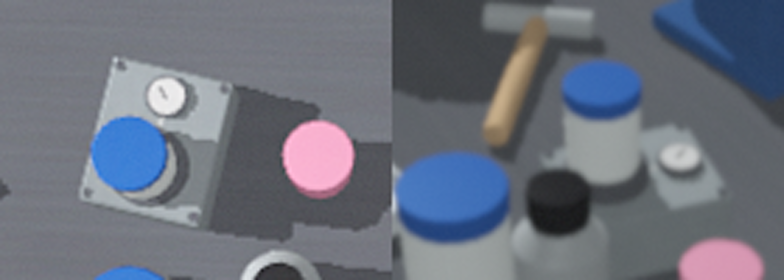

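The crop confirms it: the small blue jar (lid near (130,153) in the left half) stands on the box with the white dial (165,96). Moving above it.

Request:
play_rows([
  [-0.3, -0.15, -0.2, 0, 0, 0, 100],
  [-0.6, -0.3, -0.24, 0, 0, 0, 100],
  [-0.86, -0.43, -0.24, 0, 0, 0, 100],
  [-0.86, -0.43, -0.24, 0, 0, 0, 100],
])

```text
time: 2.4
ee_pos: [0.3766, 0.4218, 0.2714]
eef_rot: [0.207, 0.978, 0.0, 0.001]
ft_force: [-1.0, 1.4, 0.5]
width: 0.0869
```

Request:
play_rows([
  [-0.3, -0.15, 0, 0, 0, 0, 100],
  [-0.6, -0.3, 0, 0, 0, 0, 100],
  [-0.86, -0.43, 0, 0, 0, 0, 100],
  [-0.86, -0.43, 0, 0, 0, 0, 100],
])

```text
time: 2.9
ee_pos: [0.4991, 0.2736, 0.2706]
eef_rot: [0.208, 0.978, -0.001, 0.001]
ft_force: [0.9, 0.4, -0.1]
width: 0.0869
```

Request:
play_rows([
  [-0.3, -0.15, 0, 0, 0, 0, 100],
  [-0.6, -0.3, 0, 0, 0, 0, 100],
  [-0.84, -0.43, 0, 0, 0, 0, 100],
  [-0.84, -0.43, 0, 0, 0, 0, 100],
  [-0.84, -0.43, 0, 0, 0, 0, 100],
])

```text
time: 3.52
ee_pos: [0.6156, 0.1336, 0.2701]
eef_rot: [0.203, 0.979, 0.0, -0.001]
ft_force: [-0.0, 1.5, -0.3]
width: 0.0866
```

```bash
python3 - <<'E'
from h import *
w=eyes.camera("wrist");save(w,"w1.png")
print("cam",(-w["R"].T@w["t"]).round(3))
for o in eyes.landmark_of(w,"jar_centre")[:4]: print(round(o["p"],2),np.round(o["xy"]),onz(w,o["xy"],.109).round(4))
for o in eyes.regions_of(w,"jar_centre")[:3]:
    c=max(cv2.findContours(o["region"].astype(np.uint8),0,2)[0],key=cv2.contourArea)
    print(np.round(o["xy"]),cv2.boundingRect(c))
print(rows([.617,.13,.10]),r.read_state()["ee_pos"],r.read_state()["joint_positions"])
E
```

```text
cam [0.546 0.164 0.432]
0.66 [198. 265.] [0.6116 0.0258 0.109 ]
[190. 261.] (157, 232, 73, 71)
[316. 225.] (278, 179, 77, 87)
[254.  70.] (201, 14, 108, 111)
(array([-0.0171, -0.0168,  0.8527]), None) [0.6152323  0.13427743 0.27054887] [-0.51245414  0.32520695  0.29553325  1.38835302 -0.09495073  1.44186653
  0.94374026]
```

View pics/w1.png

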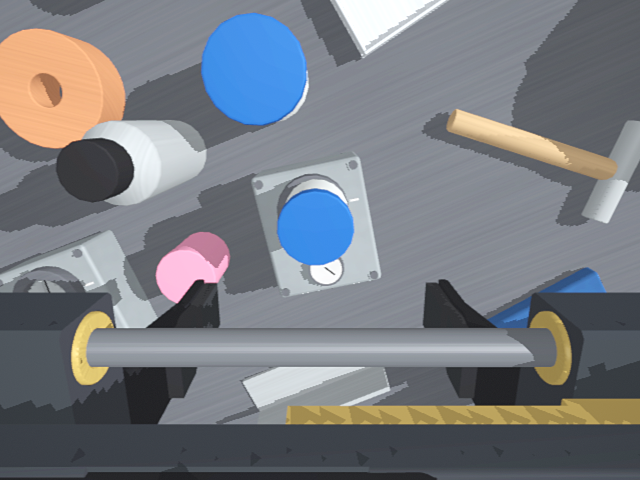

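The wrist view shows the jar lid centred near (315,227), between the fingers in the jaw direction, with the feeder dial at (326,271).

```bash
python3 - <<'E'
from h import *
w=eyes.camera("wrist")
im=cv2.cvtColor(w["image"],cv2.COLOR_RGB2HSV);m=cv2.inRange(im,(100,120,80),(125,255,255));m[:150]=0;m[290:]=0
m[:,400:]=0
c=max(cv2.findContours(m,0,2)[0],key=cv2.contourArea);e=cv2.fitEllipse(c);print(e,onz(w,e[0],.144).round(4))
X=onz(w,e[0],.142);print(rows([X[0],X[1],.10]))
E
```

```text
((314.3399353027344, 227.2786102294922), (75.2623519897461, 75.5927505493164), 107.02210998535156) [0.6124 0.1307 0.144 ]
(array([ 0.0039, -0.0215,  0.8531]), None)
```

Request:
play_rows([
  [-0.005, -0.02, 0.25, 0, 0, 0, 100],
  [-0.005, -0.02, 0.5, 0, 0, 0, 100],
  [-0.005, -0.02, 0.7, 0, 0, 0, 100],
  [-0.005, -0.02, 0.853, 0, 0, 0, 100],
  [-0.005, -0.02, 0.853, 0, 0, 0, 100],
], squeeze=25)

```text
time: 4.35
ee_pos: [0.6134, 0.1287, 0.0979]
eef_rot: [0.203, 0.979, -0.001, -0.002]
ft_force: [0.0, -0.5, 0.3]
width: 0.0871
```

Request:
play_rows([
  [0, 0, 0, 0, 0, 0, 100],
  [0, 0, 0, 0, 0, 0, 55],
  [0, 0, 0, 0, 0, 0, 40],
  [0, 0, 0, 0, 0, 0, 40],
  [0, 0, 0, 0, 0, 0, 40],
])

```text
time: 4.97
ee_pos: [0.6155, 0.1282, 0.1002]
eef_rot: [0.204, 0.979, 0.0, 0.0]
ft_force: [0.8, 1.0, -0.1]
width: 0.055
```

Request:
play_rows([
  [0, 0, -0.05, 0, 0, 0, 40],
  [0, 0, -0.15, 0, 0, 0, 40],
  [0, 0, -0.3, 0, 0, 0, 40],
  [0, 0, -0.45, 0, 0, 0, 40],
  [0, 0, -0.5, 0, 0, 0, 40],
])

```text
time: 5.6
ee_pos: [0.6163, 0.128, 0.203]
eef_rot: [0.204, 0.979, 0.001, 0.002]
ft_force: [-0.7, 0.8, -5.0]
width: 0.055
```

```bash
python3 - <<'E'
from h import *
s=r.read_state();print(s["ee_pos"],s["width"],s["ft_force"])
print("tray mv",rows([.439,.269,.2]),rows([.439,.269,.032]))
a=eyes.camera("top");b=eyes.camera("side")
for nm,p in(("T",a),("S",b)):
  for n,z in(("mode_slot",.063),("jar_centre",.2),("tray",0),("feeder",0)):
    for o in eyes.landmark_of(p,n)[:3]: print(n,nm,round(o["p"],2),np.round(o["xy"]),onz(p,o["xy"],z).round(3)[:2])
E
```

```text
[0.61629478 0.12802002 0.20302697] 0.05496934641078021 [-0.66700547  0.80628409 -5.01833039]
tray mv (array([1.0943, 0.2919, 0.0127]), None) (array([1.0968, 0.2897, 0.8527]), None)
mode_slot T 0.21 [296. 149.] [0.802 0.037]
jar_centre T 0.76 [247. 284.] [0.493 0.112]
jar_centre T 0.71 [313. 226.] [ 0.609 -0.009]
jar_centre T 0.7 [259. 353.] [0.365 0.085]
mode_slot S 0.54 [298. 214.] [0.617 0.12 ]
mode_slot S 0.23 [266. 174.] [0.629 0.283]
jar_centre S 0.95 [242. 236.] [ 0.425 -0.037]
jar_centre S 0.94 [294. 147.] [0.626 0.151]
jar_centre S 0.93 [168. 270.] [ 0.303 -0.05 ]
tray S 0.94 [195. 227.] [0.44  0.263]
tray S 0.45 [322. 367.] [ 0.481 -0.188]
feeder S 0.87 [309. 234.] [0.64  0.115]
```

Request:
play_rows([
  [0.1, 0.03, 0, 0, 0, 0, 40],
  [0.25, 0.07, 0, 0, 0, 0, 40],
  [0.4, 0.11, 0, 0, 0, 0, 40],
  [0.52, 0.14, 0, 0, 0, 0, 40],
  [0.55, 0.15, 0, 0, 0, 0, 40],
])

```text
time: 6.72
ee_pos: [0.5247, 0.2014, 0.2001]
eef_rot: [0.202, 0.979, 0.0, -0.0]
ft_force: [0.9, 0.4, -3.8]
width: 0.055
```

Request:
play_rows([
  [0.1, 0.03, 0, 0, 0, 0, 40],
  [0.25, 0.07, 0, 0, 0, 0, 40],
  [0.4, 0.11, 0, 0, 0, 0, 40],
  [0.52, 0.14, 0, 0, 0, 0, 40],
  [0.545, 0.14, 0, 0, 0, 0, 40],
])

```text
time: 7.35
ee_pos: [0.4367, 0.2696, 0.2]
eef_rot: [0.203, 0.979, 0.0, -0.0]
ft_force: [0.1, -0.7, -2.5]
width: 0.055
```

```bash
python3 - <<'E'
from h import *
a=eyes.camera("top");b=eyes.camera("side");w=eyes.camera("wrist");s=r.read_state();print(s["ee_pos"],s["width"])
print("jar",{k:[np.round(o["xy"]).tolist() for o in eyes.landmark_of(p,"jar_centre")[:4]] for k,p in(("T",a),("S",b))})
T=[.439,.268,.2]
for nm,p in(("T",a),("S",b),("W",w)):
  for o in eyes.landmark_of(p,"tray")[:2]: print(nm,round(o["p"],2),onz(p,o["xy"],0).round(3)[:2])
canv=np.hstack([b["image"][100:300,120:320],w["image"][:,:480][::2,::2][:200]]);cv2.imwrite("pics/c2.png",cv2.resize(canv[:,:,::-1],None,fx=1.8,fy=1.8))
E
```

```text
[0.43831336 0.26789821 0.20001034] 0.05497775292948991
jar {'T': [[249.0, 286.0], [256.0, 357.0], [315.0, 227.0], [162.0, 313.0]], 'S': [[243.0, 237.0], [170.0, 271.0], [174.0, 141.0], [339.0, 258.0]]}
S 0.81 [0.435 0.267]
W 0.85 [0.438 0.27 ]
```

View pics/c2.png

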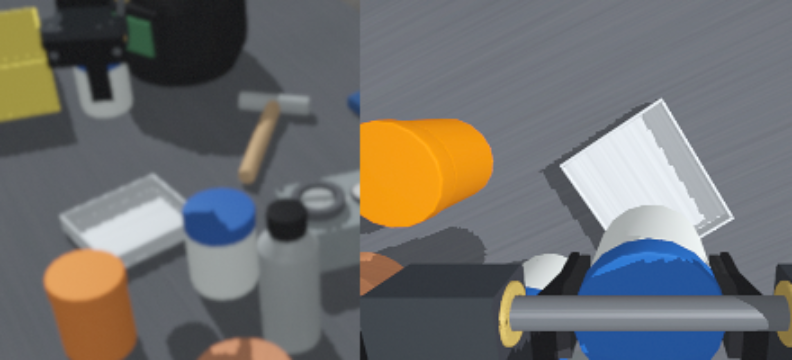

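Request:
play_rows([
  [0, 0, 0.15, 0, 0, 0, 40],
  [0, 0, 0.35, 0, 0, 0, 40],
  [0, 0, 0.55, 0, 0, 0, 40],
  [0, 0, 0.7, 0, 0, 0, 40],
  [0, 0, 0.78, 0, 0, 0, 40],
])

```text
time: 8.38
ee_pos: [0.4373, 0.2679, 0.0425]
eef_rot: [0.204, 0.979, -0.001, -0.001]
ft_force: [0.7, 0.5, -2.8]
width: 0.0551
```

Request:
play_rows([
  [0, 0, 0.03, 0, 0, 0, 40],
  [0, 0, 0.05, 0, 0, 0, 40],
  [0, 0, 0.065, 0, 0, 0, 40],
  [0, 0, 0.075, 0, 0, 0, 40],
  [0, 0, 0.075, 0, 0, 0, 40],
])

```text
time: 9.0
ee_pos: [0.4378, 0.2688, 0.0292]
eef_rot: [0.204, 0.979, 0.0, 0.0]
ft_force: [-0.3, 0.2, -3.0]
width: 0.055
```

Request:
play_rows([
  [0, 0, 0.006, 0, 0, 0, 40],
  [0, 0, 0.01, 0, 0, 0, 40],
  [0, 0, 0.01, 0, 0, 0, 40],
])

```text
time: 9.38
ee_pos: [0.4383, 0.2693, 0.0286]
eef_rot: [0.204, 0.979, 0.001, 0.0]
ft_force: [-5.2, -1.6, 14.5]
width: 0.0554
```

Contact felt, so I release and rise.

Request:
play_rows([
  [0, 0, -0.004, 0, 0, 0, 64],
  [0, 0, -0.004, 0, 0, 0, 82],
  [0, 0, -0.004, 0, 0, 0, 82],
  [0, 0, -0.004, 0, 0, 0, 82],
])

```text
time: 9.88
ee_pos: [0.4377, 0.2686, 0.0277]
eef_rot: [0.204, 0.979, -0.0, -0.0]
ft_force: [0.5, 0.3, -0.4]
width: 0.0702
```

Request:
play_rows([
  [0, 0, -0.15, 0, 0, 0, 82],
  [0, 0, -0.4, 0, 0, 0, 82],
  [0, 0, -0.65, 0, 0, 0, 82],
  [0, 0, -0.9, 0, 0, 0, 82],
  [0, 0, -1, 0, 0, 0, 82],
])

```text
time: 10.5
ee_pos: [0.4385, 0.2691, 0.2309]
eef_rot: [0.204, 0.979, 0.002, 0.001]
ft_force: [-0.3, -0.0, -0.7]
width: 0.0711
```

```bash
python3 - <<'E'
from h import *
a=eyes.camera("top");b=eyes.camera("side");s=r.read_state();print(s["ee_pos"],s["width"],s["joint_positions"].round(2))
for n,z in(("jar_centre",.038),("mode_slot",.063),("feeder",0),("junction",0),("driver_centre",.1),("rack",0)):
  for nm,p in(("T",a),("S",b)):
    for o in eyes.landmark_of(p,n)[:3]: print(n,nm,round(o["p"],2),np.round(o["xy"]),onz(p,o["xy"],z).round(3)[:2])
# feeder top outline
for o in eyes.regions_of(a,"feeder")[:1]:
    c=max(cv2.findContours(o["region"].astype(np.uint8),0,2)[0],key=cv2.contourArea)[:,0]
    w=np.array([onz(a,q,.06)[:2] for q in c]).astype(np.float32)*1000;print(cv2.minAreaRect(w))
save(b,"s3.png",(100,120,420,420),2.0)
print(rows([.457,-.296,.3],np.radians(24.7)),rows([.457,-.296,.3],np.radians(114.7)))
E
```

```text
[0.43864616 0.26926183 0.23012718] 0.07136347602548365 [-0.78  0.08  0.15  1.75 -0.01  1.31  0.53]
jar_centre T 0.83 [313. 223.] [ 0.638 -0.006]
jar_centre T 0.76 [186. 310.] [0.433 0.272]
jar_centre T 0.68 [258. 354.] [0.34  0.108]
jar_centre S 0.83 [188. 209.] [0.437 0.284]
jar_centre S 0.81 [243. 235.] [0.5   0.145]
jar_centre S 0.65 [170. 269.] [0.341 0.125]
mode_slot T 0.74 [251. 230.] [0.613 0.132]
mode_slot S 0.74 [300. 214.] [0.62  0.117]
feeder T 0.92 [259. 224.] [0.637 0.123]
feeder S 0.69 [309. 232.] [0.645 0.121]
junction T 0.68 [368. 235.] [ 0.617 -0.136]
junction S 0.62 [376. 314.] [ 0.626 -0.142]
driver_centre T 0.79 [444. 307.] [ 0.457 -0.289]
driver_centre T 0.55 [191. 304.] [0.45  0.245]
driver_centre S 0.64 [188. 213.] [0.412 0.19 ]
rack T 0.57 [414. 314.] [ 0.435 -0.247]
rack S 0.85 [321. 406.] [ 0.44  -0.247]
((634.8912353515625, 119.43113708496094), (106.7097396850586, 122.94769287109375), 77.67266082763672)
(array([-1.216 , -2.5494, -0.3616]), array([-1.000e-04, -0.000e+00,  4.641e-01])) (array([-1.216 , -2.5494, -0.3616]), array([-0.000e+00, -1.000e-04, -5.359e-01]))
```

View pics/s3.png

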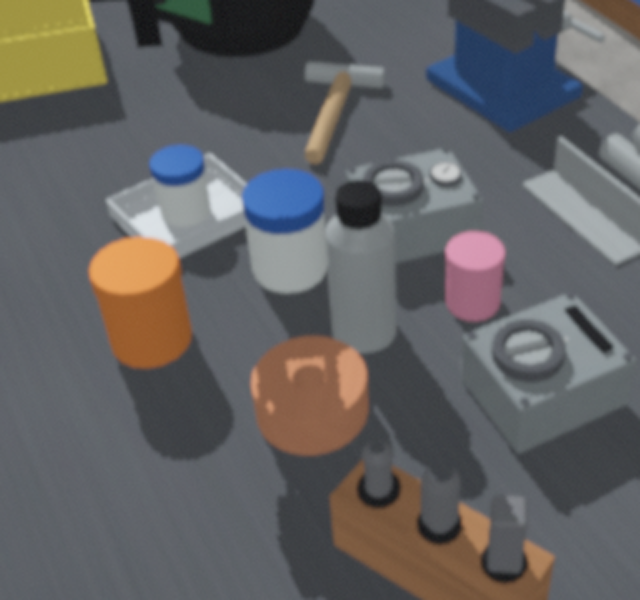

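Jar stands upright in the tray at about (0.437,0.27). The feeder slot is visible at crop (392,180), the square driver at the right end of the block (505,530). Moving over the tool block.

Request:
play_rows([
  [-0.05, -0.1, -0.25, 0, 0, 0, 82],
  [-0.13, -0.28, -0.36, 0, 0, 0, 82],
  [-0.26, -0.55, -0.36, 0, 0, 0, 82],
  [-0.4, -0.85, -0.36, 0, 0, 0, 82],
  [-0.4, -0.85, -0.36, 0, 0, 0, 82],
])

```text
time: 11.88
ee_pos: [0.4434, 0.0762, 0.3003]
eef_rot: [0.207, 0.978, 0.0, 0.0]
ft_force: [0.4, 0.1, -0.2]
width: 0.0714
```

Request:
play_rows([
  [-0.13, -0.28, 0, 0, 0, 0, 82],
  [-0.26, -0.56, 0, 0, 0, 0, 82],
  [-0.41, -0.85, 0, 0, 0, 0, 82],
  [-0.41, -0.85, 0, 0, 0, 0, 82],
])

```text
time: 12.38
ee_pos: [0.4501, -0.1119, 0.3]
eef_rot: [0.207, 0.978, -0.0, 0.0]
ft_force: [-0.1, 0.4, -0.3]
width: 0.0713
```

Request:
play_rows([
  [-0.13, -0.28, 0, 0, 0, 0.1, 82],
  [-0.26, -0.56, 0, 0, 0, 0.2, 82],
  [-0.4, -0.85, 0, 0, 0, 0.3, 82],
  [-0.4, -0.85, 0, 0, 0, 0.4, 82],
  [-0.4, -0.85, 0, 0, 0, 0.464, 82],
])

```text
time: 13.0
ee_pos: [0.4565, -0.2951, 0.2992]
eef_rot: [0.541, 0.841, -0.0, -0.0]
ft_force: [-0.5, -0.6, 0.0]
width: 0.0714
```

```bash
python3 - <<'E'
from h import *
w=eyes.camera("wrist");save(w,"w4.png");s=r.read_state();print(s["ee_pos"],s["joint_positions"].round(2),Ro.from_quat(s["eef_rot"]).as_matrix().round(3).tolist())
for n in("driver_centre","crosshead_centre","nutdriver_centre"):
    for o in eyes.landmark_of(w,n)[:3]: print(n,round(o["p"],2),np.round(o["xy"]),onz(w,o["xy"],.1).round(4))
print("proj top",proj(w,[.457,-.296,.13]))
E
```

```text
[ 0.45667922 -0.29460561  0.29924687] [-0.26  0.13  0.83  1.59 -0.1   1.46  1.01] [[-0.411, 0.912, -0.001], [0.912, 0.411, 0.0], [0.001, -0.001, -1.0]]
driver_centre 0.97 [322. 206.] [ 0.4567 -0.2935  0.1   ]
nutdriver_centre 0.64 [324.  77.] [ 0.414 -0.196  0.1  ]
proj top [321.50638655 216.75916838]
```

View pics/w4.png

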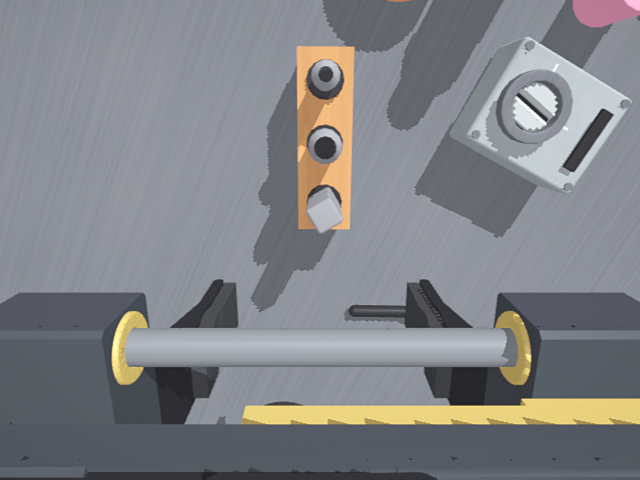

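Driver handle top is at about (324,211), rotated roughly 20° relative to the gripper. I'll measure its edges.

```bash
python3 - <<'E'
from h import *
w=eyes.camera("wrist")
save(w,"w5.png",(290,175,360,240),9)
g=cv2.cvtColor(w["image"],cv2.COLOR_RGB2HSV)
m=((g[...,1]<30)&(g[...,2]>145)).astype(np.uint8);M=np.zeros_like(m);M[180:240,300:350]=m[180:240,300:350]
c=max(cv2.findContours(M,0,2)[0],key=cv2.contourArea)[:,0]
q=np.array([onz(w,p,.13)[:2] for p in c]).astype(np.float32)*1000
R=cv2.minAreaRect(q);print(R,cv2.boxPoints(cv2.minAreaRect(c.astype(np.float32))).round(1).tolist())
E
```

```text
((456.596435546875, -290.1009521484375), (26.5628719329834, 31.000301361083984), 55.94657516479492) [[299.79998779296875, 202.6999969482422], [327.8999938964844, 185.89999389648438], [347.20001220703125, 218.10000610351562], [319.1000061035156, 234.89999389648438]]
```

View pics/w5.png

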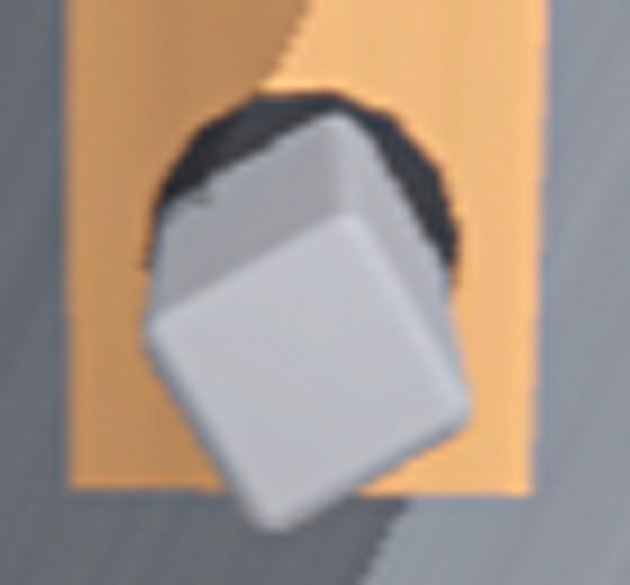

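Top-face corners are clear in the crop: (148,325), (348,215), (468,415), (275,530).

```bash
python3 - <<'E'
from h import *
w=eyes.camera("wrist")
c=np.array([(148,325),(348,215),(468,415),(275,530)])/9.+[290,175]-.45
q=np.array([onz(w,p,.13)[:2] for p in c]);print(q.round(4).tolist(),q.mean(0).round(4))
for i in range(4):
    d=q[(i+1)%4]-q[i];print(np.linalg.norm(d).round(4),np.degrees(np.arctan2(d[1],d[0]))%90)
C=q.mean(0)
for y in (-6,84): pass
a=np.mean([ (np.degrees(np.arctan2(*(q[(i+1)%4]-q[i])[::-1])))%90 for i in range(4)])
print(a)
for y in(a,a-90,a+90): print(y,rows([C[0],C[1],.083],np.radians(y)))
E
```

```text
[[0.4436, -0.2964], [0.4556, -0.2797], [0.4733, -0.2917], [0.462, -0.3089]] [ 0.4586 -0.2942]
0.0206 54.099216976769924
0.0214 55.750181133468
0.0206 56.620289359961276
0.0223 55.736361964998935
55.551512358799535
55.551512358799535 (array([-0.0018,  0.0121,  1.0835]), array([ 2.000e-04, -1.000e-04, -3.408e-01]))
-34.448487641200465 (array([-0.0018,  0.0121,  1.0835]), array([ 1.000e-04, -2.000e-04,  6.592e-01]))
145.55151235879953 (array([-0.0018,  0.0121,  1.0835]), array([ 1.000e-04, -2.000e-04,  6.592e-01]))
```

Request:
play_rows([
  [0, 0.01, 0.1, 0, 0, -0.1, 60],
  [0, 0.01, 0.2, 0, 0, -0.2, 60],
  [0, 0.01, 0.3, 0, 0, -0.3, 60],
  [0, 0.01, 0.4, 0, 0, -0.341, 60],
  [0, 0.01, 0.4, 0, 0, -0.341, 60],
], squeeze=50)

```text
time: 13.92
ee_pos: [0.4572, -0.2941, 0.2187]
eef_rot: [0.297, 0.955, 0.0, -0.001]
ft_force: [0.2, -0.5, -0.7]
width: 0.0524
```

Request:
play_rows([
  [0, 0, 0.2, 0, 0, 0, 60],
  [0, 0, 0.4, 0, 0, 0, 60],
  [0, 0, 0.55, 0, 0, 0, 60],
  [0, 0, 0.683, 0, 0, 0, 60],
  [0, 0, 0.683, 0, 0, 0, 60],
])

```text
time: 14.55
ee_pos: [0.4572, -0.2943, 0.0825]
eef_rot: [0.298, 0.955, 0.0, -0.001]
ft_force: [0.7, 0.1, 0.5]
width: 0.052
```

Request:
play_rows([
  [0, 0, 0, 0, 0, 0, 40],
  [0, 0, 0, 0, 0, 0, 25],
  [0, 0, 0, 0, 0, 0, 5],
  [0, 0, 0, 0, 0, 0, 5],
  [0, 0, 0, 0, 0, 0, 5],
])

```text
time: 15.18
ee_pos: [0.458, -0.2948, 0.0836]
eef_rot: [0.297, 0.955, 0.0, 0.0]
ft_force: [-0.4, 1.2, 6.3]
width: 0.0238
```

Request:
play_rows([
  [0, 0, -0.1, 0, 0, 0, 5],
  [0, 0, -0.3, 0, 0, 0, 5],
  [0, 0, -0.55, 0, 0, 0, 5],
  [0, 0, -0.8, 0, 0, 0, 5],
  [0, 0, -1, 0, 0, 0, 5],
])

```text
time: 15.8
ee_pos: [0.4575, -0.2949, 0.2849]
eef_rot: [0.298, 0.955, 0.0, 0.0]
ft_force: [0.1, -0.7, -0.9]
width: 0.0241
```

```bash
python3 - <<'E'
from h import *
s=r.read_state();print(s["ee_pos"],s["width"],s["joint_positions"].round(2))
b=eyes.camera("side");t=eyes.camera("top");e=s["ee_pos"]
p=proj(b,e-[0,0,.06]);print(p)
tip=e+[0,0,.019-.095];print("tip est",tip,proj(b,tip),[(o["p"],o["xy"]) for o in eyes.landmark_of(b,"driver_tip")[:2]])
x,y=p.astype(int);save(b,"s6.png",(x-50,y-60,x+50,y+60),5)
print("cam dir az",np.degrees(np.arctan2(*((-b["R"].T@b["t"])-e)[:2][::-1])))
E
```

```text
[ 0.45752375 -0.29485609  0.28490537] 0.024086993395676725 [-0.22  0.14  0.79  1.61 -0.1   1.43  1.55]
[357.4460729  328.99655426]
tip est [ 0.45752375 -0.29485609  0.20890537] [356.60355586 337.30719644] [(0.74, [319.5, 367.8]), (0.58, [356.9, 338.2])]
cam dir az -130.02926921109866
```

View pics/s6.png

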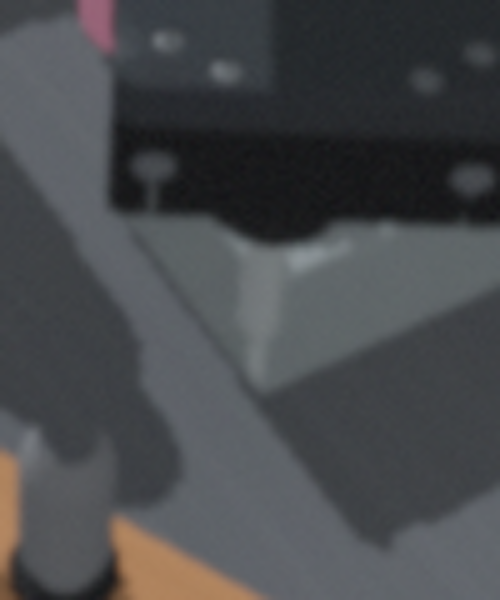

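The visible end of the tool (about (258,350) in the crop) looks narrow from a line of sight near the jaw axis, so the blade's width seems to lie along the jaws. I'll check again after rotating near the switch.

Request:
play_rows([
  [0.06, 0.24, 0, 0, 0, 0, 5],
  [0.12, 0.5, 0, 0, 0, 0, 5],
  [0.18, 0.74, 0, 0, 0, 0, 5],
  [0.24, 0.95, 0, 0, 0, 0, 5],
  [0.24, 0.95, 0, 0, 0, 0, 5],
])

```text
time: 16.58
ee_pos: [0.5264, -0.1067, 0.2809]
eef_rot: [0.294, 0.956, -0.0, -0.002]
ft_force: [-0.1, -0.7, -2.0]
width: 0.0236
```

Request:
play_rows([
  [0.06, 0.24, 0, 0, 0, 0.08, 5],
  [0.12, 0.5, 0, 0, 0, 0.18, 5],
  [0.18, 0.74, 0, 0, 0, 0.28, 5],
  [0.235, 0.95, 0, 0, 0, 0.38, 5],
  [0.235, 0.95, 0, 0, 0, 0.48, 5],
])

```text
time: 17.2
ee_pos: [0.5951, 0.0756, 0.2806]
eef_rot: [0.628, 0.778, -0.001, -0.001]
ft_force: [-0.8, -1.3, -2.0]
width: 0.0239
```

Request:
play_rows([
  [0, 0, 0, 0, 0, 0.1, 5],
  [0, 0, 0, 0, 0, 0.2, 5],
  [0, 0, 0, 0, 0, 0.3, 5],
  [0, 0, 0, 0, 0, 0.36, 5],
  [0, 0, 0, 0, 0, 0.36, 5],
])

```text
time: 17.82
ee_pos: [0.5949, 0.071, 0.2818]
eef_rot: [0.82, 0.572, -0.001, -0.0]
ft_force: [-0.7, 0.8, -1.7]
width: 0.0241
```

```bash
python3 - <<'E'
from h import *
s=r.read_state();e=s["ee_pos"];print(e,s["width"],s["joint_positions"].round(2),Ro.from_quat(s["eef_rot"]).as_matrix().round(3).tolist())
b=eyes.camera("side");t=eyes.camera("top");w=eyes.camera("wrist")
for n,z in(("mode_slot",.063),("feeder",0)):
  for nm,p in(("T",t),("S",b),("W",w)):
    for o in eyes.landmark_of(p,n)[:2]: print(n,nm,round(o["p"],2),np.round(o["xy"]),onz(p,o["xy"],z).round(4)[:2])
tip=e-[0,0,.076];p=proj(b,tip);x,y=p.astype(int);print(p)
im=cv2.resize(b["image"][y-50:y+30,x-40:x+40],(480,480),interpolation=2)
cv2.imwrite("pics/w7.png",np.hstack([cv2.resize(w["image"],(640,480))[:,:,::-1][:,:640],im[:,:,::-1]])[:, :1120][::1])
import cv2 as c; q=c.imread("pics/w7.png");c.imwrite("pics/w7.png",c.resize(q,(800,343)))
cv2.imwrite("pics/w7raw.png",w["image"][:,:,::-1])
print(proj(w,tip),proj(w,[.6155,.1282,.07]))
E
```

```text
[0.59485573 0.07103409 0.28184945] 0.024080979423267684 [-0.74  0.29  0.68  1.47 -0.18  1.45 -0.41] [[0.346, 0.938, -0.002], [0.938, -0.346, -0.001], [-0.001, -0.001, -1.0]]
mode_slot S 0.6 [300. 212.] [0.6218 0.1207]
mode_slot W 0.8 [322. 137.] [0.6151 0.1272]
feeder S 0.88 [310. 235.] [0.6413 0.1112]
feeder S 0.17 [259. 320.] [ 0.4378 -0.0415]
[300.79827608 168.90608803]
[321.72072323 250.33533227] [321.5258499  136.15105482]
```

View pics/w7.png

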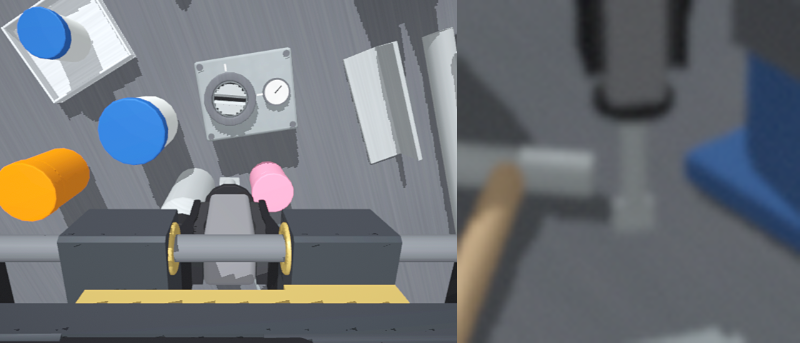

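Blade is broadside to the side camera after rotating (right half, (633,210)), so its width is along the jaws, as thought. The slot shows at about (231,97), nearly parallel to the jaws. Measuring its centre and yaw.

```bash
python3 - <<'E'
from h import *
w=eyes.camera("wrist");e=r.read_state()["ee_pos"]
save(w,"w8.png",(275,95,370,180),7)
g=cv2.cvtColor(w["image"],cv2.COLOR_RGB2GRAY)
big=cv2.resize(g[95:180,275:370],None,fx=4,fy=4,interpolation=2)
cs=cv2.HoughCircles(big,cv2.HOUGH_GRADIENT,1,20,param1=120,param2=25,minRadius=50,maxRadius=150)
if cs is not None:
  for x,y,rr in cs[0][:4]: 
    u=((x+.5)/4-.5+275,(y+.5)/4-.5+95);print(np.round(u,1),rr/4,onz(w,u,.074).round(4))
m=np.zeros_like(g);m[118:158,300:345]=(g[118:158,300:345]<90)
for c in sorted(cv2.findContours(m,0,2)[0],key=cv2.contourArea)[-4:]:
    q=np.array([onz(w,p,.067)[:2] for p in c[:,0]]).astype(np.float32)*1000
    print(cv2.contourArea(c),cv2.minAreaRect(q),c[:,0].mean(0))
d=[onz(w,w_,.07) for w_ in ((300,137),(344,137))];v=d[1]-d[0];print("img horiz yaw",np.degrees(np.arctan2(v[1],v[0])))
E
```

```text
[321. 140.] 21.85 [0.6146 0.1261 0.074 ]
[321.2 131. ] 29.6 [0.6174 0.1331 0.074 ]
[324.8 135. ] 19.3 [0.6191 0.1289 0.074 ]
[320.2 146. ] 19.025 [0.6122 0.1215 0.074 ]
0.5 ((606.7344970703125, 143.31187438964844), (1.2196033000946045, 0.6033613085746765), 23.490478515625) [305.66666667 123.66666667]
0.5 ((630.6771850585938, 136.29800415039062), (0.6025630235671997, 1.216295599937439), 26.112762451171875) [334.33333333 121.66666667]
0.5 ((611.5210571289062, 145.00282287597656), (1.9387141466140747, 0.753331184387207), 5.417672157287598) [310.25 119.75]
159.5 ((615.093505859375, 126.28720092773438), (4.101104736328125, 38.046424865722656), 65.82057189941406) [325.10526316 139.52631579]
img horiz yaw -20.192836364664906
```

View pics/w8.png

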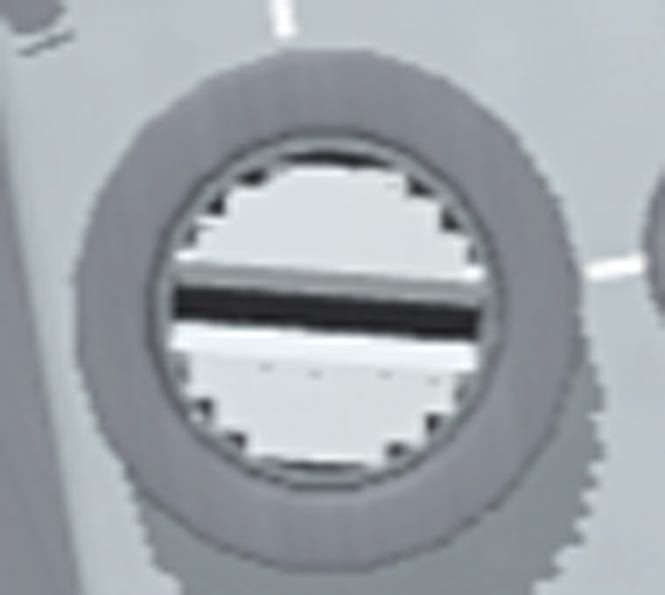

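Slot centre is about (0.615,0.1263) with yaw -24.2°; blade is at -20.2°. I shift over, turn 4° clockwise and descend to just above the collar.

Request:
play_rows([
  [0.1, 0, 0, 0, 0, 0.02, 5],
  [0.2, 0, 0, 0, 0, 0.044, 5],
  [0.294, -0.002, 0, 0, 0, 0.044, 5],
  [0.294, -0.002, 0.2, 0, 0, 0.044, 5],
  [0.294, -0.002, 0.35, 0, 0, 0.044, 5],
])

```text
time: 18.95
ee_pos: [0.6151, 0.1278, 0.2117]
eef_rot: [0.839, 0.544, -0.0, -0.0]
ft_force: [0.7, 0.0, -2.3]
width: 0.0239
```

Request:
play_rows([
  [0, 0, 0.1, 0, 0, 0, 5],
  [0, 0, 0.2, 0, 0, 0, 5],
  [0, 0, 0.25, 0, 0, 0, 5],
  [0, 0, 0.25, 0, 0, 0, 5],
])

```text
time: 19.45
ee_pos: [0.6151, 0.1272, 0.1628]
eef_rot: [0.839, 0.543, -0.0, -0.0]
ft_force: [0.3, -0.7, -1.4]
width: 0.0241
```

```bash
python3 - <<'E'
from h import *
s=r.read_state();e=s["ee_pos"];print(e,s["ft_force"],s["width"],rows([.615,.1263,.1416],np.radians(-24.2)))
b=eyes.camera("side");w=eyes.camera("wrist")
x,y=proj(b,[.615,.126,.08]).astype(int)
A=cv2.resize(b["image"][y-35:y+35,x-35:x+35],(400,400),interpolation=2)
x,y=proj(w,[.615,.126,.08]).astype(int);print(x,y)
B=cv2.resize(w["image"][y-70:y+30,x-50:x+50],(400,400),interpolation=2)
cv2.imwrite("pics/c9.png",np.hstack([A,B])[:,:,::-1])
E
```

```text
[0.61508145 0.12724675 0.16275214] [ 0.25813789 -0.69171523 -1.41711105] 0.02408955448479883 (array([-0.0044,  0.0016,  0.1058]), array([-0.0003,  0.0003,  0.0005]))
321 248
```

View pics/c9.png

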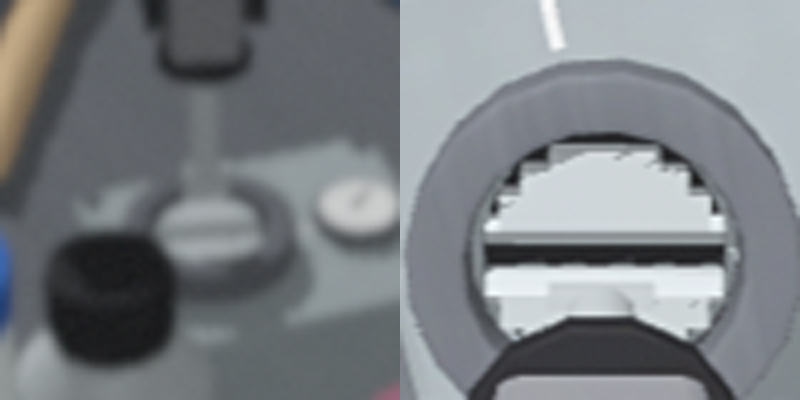

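Slot is parallel to the jaws and laterally centred on the shaft. I'll recompute the perpendicular offset from this closer view.

```bash
python3 - <<'E'
from h import *
w=eyes.camera("wrist");e=r.read_state()["ee_pos"]
g=cv2.cvtColor(w["image"],cv2.COLOR_RGB2GRAY)
for col in(300,310,335,345):
    k=g[225:260,col];print(col,[225+int(i) for i in np.where(k<80)[0]])
print(e,onz(w,(322,241.5),.066),"collar far/near edge pt",onz(w,(321+0.5,248-70+60/4),.074))
for z in(.063,.084): print(z,proj(w,[e[0],e[1],z]))
E
```

```text
300 [239, 240, 241, 242, 243]
310 [239, 240, 241, 242, 243, 259]
335 [239, 240, 241, 242, 243]
345 [239, 240, 241, 242, 243]
[0.61577752 0.1273216  0.16406832] [0.6154769  0.12616552 0.066     ] collar far/near edge pt [0.62873986 0.1565401  0.074     ]
0.063 [321.68895726 238.47179209]
0.084 [321.72424992 248.08216757]
```

Request:
play_rows([
  [-0.005, 0, 0.03, 0, 0, 0, 5],
  [-0.005, 0, 0.055, 0, 0, 0, 5],
  [-0.005, 0, 0.075, 0, 0, 0, 5],
  [-0.005, 0, 0.085, 0, 0, 0, 5],
])

```text
time: 20.1
ee_pos: [0.6147, 0.1264, 0.1458]
eef_rot: [0.839, 0.543, -0.0, -0.0]
ft_force: [-0.6, -0.1, -1.6]
width: 0.0237
```

Request:
play_rows([
  [0, 0, 0.008, 0, 0, 0, 5],
  [0, 0, 0.014, 0, 0, 0, 5],
  [0, 0, 0.014, 0, 0, 0, 5],
])

```text
time: 20.48
ee_pos: [0.6148, 0.1264, 0.1433]
eef_rot: [0.839, 0.543, 0.0, -0.0]
ft_force: [-0.4, -0.2, -1.2]
width: 0.0239
```

Request:
play_rows([
  [0, 0, 0.004, 0, 0, 0.08, 5],
  [0, 0, 0.004, 0, 0, 0.17, 5],
  [0, 0, 0.004, 0, 0, 0.26, 5],
  [0, 0, 0.004, 0, 0, 0.35, 5],
  [0, 0, 0.004, 0, 0, 0.44, 5],
], squeeze=60)

```text
time: 21.1
ee_pos: [0.6157, 0.1267, 0.143]
eef_rot: [0.974, 0.225, 0.001, 0.0]
ft_force: [3.7, -0.5, -3.9]
width: 0.0238
```

Request:
play_rows([
  [0, 0, 0, 0, 0, 0.09, 5],
  [0, 0, 0, 0, 0, 0.18, 5],
  [0, 0, 0, 0, 0, 0.27, 5],
  [0, 0, 0, 0, 0, 0.36, 5],
  [0, 0, 0, 0, 0, 0.42, 5],
])

```text
time: 21.72
ee_pos: [0.6161, 0.126, 0.143]
eef_rot: [0.995, -0.103, 0.002, 0.0]
ft_force: [4.6, -1.3, -3.4]
width: 0.0237
```

```bash
python3 - <<'E'
from h import *
s=r.read_state();print(s["ee_pos"],s["ft_force"],s["torque"],s["width"],s["joint_positions"].round(2),rows([.615,.1263,.143],np.radians(-110)))
E
```

```text
[0.61610331 0.12599047 0.14304759] [ 4.63333295 -1.29255009 -3.41365575] [-0.41816647 -1.2419839   0.01725813] 0.023706086621335352 [-0.94  0.53  0.91  1.59 -0.43  1.23 -1.73] (array([-0.0057, -0.0004,  0.0002]), array([-0.0002, -0.002 ,  0.0912]))
```

Request:
play_rows([
  [-0.003, 0, 0, 0, 0, 0.03, 5],
  [-0.003, 0, 0, 0, 0, 0.06, 5],
  [-0.003, 0, 0, 0, 0, 0.09, 5],
  [-0.003, 0, 0, 0, 0, 0.09, 5],
])

```text
time: 22.22
ee_pos: [0.6159, 0.1258, 0.1431]
eef_rot: [0.985, -0.171, 0.002, 0.0]
ft_force: [6.5, -1.9, -3.6]
width: 0.024
```

```bash
python3 - <<'E'
from h import *
for i in range(4):
    w=eyes.camera("wrist");s=r.read_state();print(s["ee_pos"],s["ft_force"].round(1),s["torque"].round(3))
x,y=proj(w,[.615,.1265,.07]).astype(int);print(x,y)
save(w,"w10.png",(x-50,y-75,x+50,y+25),6)
print(rows([.615,.1263,.143],np.radians(-110)))
E
```

```text
[0.61589291 0.12582326 0.14310112] [ 6.7 -1.3 -5.4] [-0.55  -1.739  0.121]
[0.61586975 0.12582367 0.14309707] [ 5.9 -1.6 -4.2] [-0.532 -1.793  0.055]
[0.61591414 0.12583439 0.14312782] [ 6.8 -1.8 -4.7] [-0.58  -1.783  0.03 ]
[0.61588433 0.12582137 0.14312145] [ 6.  -1.3 -4.3] [-0.567 -1.757  0.018]
321 252
(array([-0.005 , -0.0008,  0.0006]), array([-0.0004, -0.0026,  0.0035]))
```

Picture limit reached, so I measure the slot numerically.

```bash
cat > slot.py <<'E'
from h import *
def slot():
    w=eyes.camera("wrist");g=cv2.cvtColor(w["image"],cv2.COLOR_RGB2GRAY)
    # rectify plane z=.067 to 0.5 mm/px around the axis
    n=100;G=np.zeros((n,n,2),np.float32)
    for i in range(n):
        for j in range(n):
            G[i,j]=proj(w,[.615+(j-50)*.0005,.1263+(i-50)*.0005,.0675])
    t=cv2.remap(g,G[...,0],G[...,1],cv2.INTER_LINEAR)
    return t
if __name__=="__main__":
    t=slot()
    for i in range(8,96,4): print(" ".join("%3d"%v for v in t[i,8:96:3]))
E
python3 slot.py
```

```text
153 156 158 155 152 160 164 166 161 133 116 144 160 160 158 159 153 157 161 161 159 158 157 157 159 156 153 154 152 113
154 157 160 159 164 156 147 102 146 183 158 146  62  50 101 172 207 223  63  98 122 148 161 158 160 158 152 154 154 153
155 158 166 165 148 112 128 163 223 221 177 171  83  51  74 171 220 238 239 241 167  57  63 150 162 159 153 154 154 156
158 164 149 121 117 224 232 239 237 221 177 174 117  51  56 174 216 237 237 238 208 209 220 163 110 161 155 154 154 155
 69 103 129 117 151 214 237 237 237 222 178 177 146  49  48 177 201 238 237 237 237 237 240 167  56 100 159 153 154 154
 50  48  49  47  58 193 230 240 237 226 179 177 161  51  48 168 190 238 237 237 237 237 238 213 229 168 133 154 154 154
124 125 112  47  52  50  40 144 243 230 179 216 167  68  48 132 186 239 237 237 237 237 237 237 238 201 131 147 154 153
127 127 128 123  49  51  53  47  88 238 218 195 171 165 113 100 220 238 237 237 237 237 237 237 237 221 154  92 156 153
127 126 127 129  69  50  53  52  55  49 148 181 164 166 168  77 225 231 237 237 237 237 237 237 237 240 160  67 146 153
127 126 127 127 122 
[... 839 characters left out ...]
 126 127 129  59  71  71  73  47 200 172  52  47 180 220 238 237 237 238 225 199 112 132 149 156 155
128 126 127 127 126 128 127 128  99  68  71  73  53 219 179  58  49 135 221 237 237 237 240 164  91 137 146 152 155 156
127 126 127 127 127 127 126 126 129  72  68  74  71 210 173  84  51  67 211 236 204 191 194 159 149 142 152 153 155 157
126 127 127 127 127 127 127 126 128  86  69  62 140 179 176 123  48  53 175 218 185 158 155 127 143 151 153 155 156 158
127 127 127 127 127 127 127 126 140  80  72  87 176 173 169 154 146 160 162 149 122 108 134 149 149 152 154 156 155 161
127 127 127 127 126 127 125 149  80  74  68  98  96  98 101  96  93  92  95 121 138 146 149 151 150 153 156 156 159 163
```

Request:
play_rows([
  [-0.003, 0, 0, 0, 0, 0.03, 5],
  [-0.003, 0, 0, 0, 0, 0.05, 5],
  [-0.003, 0, 0, 0, 0, 0.05, 5],
])

```text
time: 22.85
ee_pos: [0.6157, 0.1258, 0.1432]
eef_rot: [0.978, -0.21, 0.003, 0.0]
ft_force: [8.3, -3.5, -5.9]
width: 0.0234
```

```bash
python3 - <<'E'
from slot import *
t=slot();pts=[]
for i in list(range(12,30))+list(range(70,84)):
    k=t[i,35:68].astype(float);wt=np.clip(100-k,0,None)
    if wt.sum()>60: pts.append(((35+(wt*np.arange(33)).sum()/wt.sum())*.5-25,(i-50)*.5))
p=np.array(pts);f=np.polyfit(p[:,1],p[:,0],1);print("slot yaw",-180+np.degrees(np.arctan2(1,f[0])),f,"resid",np.std(p[:,0]-np.polyval(f,p[:,1])))
s=[r.read_state()];print(s[0]["ee_pos"],s[0]["ft_force"].round(1),s[0]["torque"].round(3))
y=Ro.from_quat(s[0]["eef_rot"]).as_matrix()[:,1];print("jaw yaw",np.degrees(np.arctan2(y[1],y[0])))
E
```

```text
slot yaw -91.65660569983419 [ 0.02892128 -1.69708178] resid 0.589603191679246
[0.61571676 0.12575797 0.14318939] [ 6.9 -1.9 -6.2] [-0.721 -2.273  0.115]
jaw yaw -114.2026756051119
```

```bash
python3 - <<'E'
from slot import *
t=slot()
for i in list(range(12,34,3))+list(range(66,86,3)): 
    k=t[i,30:72]; d=np.where(k<90)[0]+30
    print(i,d.tolist())
E
```

```text
12 [41, 42, 43, 44, 45, 46, 47, 68]
15 [42, 43, 44, 45, 46, 47, 48, 69, 70, 71]
18 [43, 44, 45, 46, 47, 48]
21 [43, 44, 45, 46, 47, 48, 49]
24 [44, 45, 46, 47, 48, 49]
27 [45, 46, 47, 48, 49, 50]
30 [45, 46, 47, 48, 49, 50, 51]
33 [46, 47, 48, 49, 50, 51]
66 [30, 31, 32, 33, 34, 35, 36, 37, 38, 39, 40, 41, 42, 43, 44, 45, 46, 47, 57]
69 [31, 32, 33, 34, 35, 36, 37, 38, 39, 40, 41, 42, 43, 44, 45, 46, 47, 53, 54, 55, 56, 57, 58]
72 [32, 33, 34, 35, 36, 37, 38, 39, 40, 41, 42, 43, 44, 45, 46, 47, 54, 55, 56, 57, 58, 59]
75 [34, 35, 36, 37, 38, 39, 40, 41, 42, 43, 44, 45, 46, 54, 55, 56, 57, 58, 59]
78 [35, 36, 37, 38, 39, 40, 41, 42, 43, 44, 45, 46, 55, 56, 57, 58, 59, 60]
81 [36, 37, 38, 39, 40, 41, 42, 43, 44, 45, 46, 56, 57, 58, 59, 60, 61]
84 [38, 39, 40, 41, 42, 43, 44, 45, 56, 57, 58, 59, 60, 61, 62]
```

Slot yaw is now about -101.8°, so mode is about 1.57 (at the stop). I ease the blade back to the middle of its play, then lift straight out.

Request:
play_rows([
  [0, 0, 0, 0, 0, -0.06, 5],
  [0, 0, 0, 0, 0, -0.12, 5],
  [0, 0, 0, 0, 0, -0.12, 5],
])

```text
time: 23.32
ee_pos: [0.6153, 0.1262, 0.1432]
eef_rot: [0.993, -0.116, 0.002, -0.0]
ft_force: [5.1, -0.4, -4.2]
width: 0.0237
```

Request:
play_rows([
  [0, 0, -0.05, 0, 0, 0, 5],
  [0, 0, -0.15, 0, 0, 0, 5],
  [0, 0, -0.35, 0, 0, 0, 5],
  [0, 0, -0.6, 0, 0, 0, 5],
  [0, 0, -0.72, 0, 0, 0, 5],
])

```text
time: 23.95
ee_pos: [0.6143, 0.1264, 0.2907]
eef_rot: [0.993, -0.116, 0.002, -0.001]
ft_force: [0.8, 0.2, -2.0]
width: 0.0238
```

```bash
python3 - <<'E'
from slot import *
t=slot()
for i in (18,24,30,45,50,55,66,72,78): print(i,(np.where(t[i,30:72]<90)[0]+30).tolist())
s=r.read_state();print(s["ee_pos"],s["ft_force"].round(1),s["joint_positions"].round(2),s["width"])
b=eyes.camera("side");e=s["ee_pos"]
print([(round(o["p"],2),o["xy"]) for o in eyes.landmark_of(b,"driver_tip")[:3]],proj(b,e-[0,0,.0786]),[(round(o["p"],2),o["xy"]) for o in eyes.landmark_of(b,"driver_centre")[:3]],proj(b,e+[0,0,.0164]))
print(rows([.458,-.2948,.285],np.radians(-124.5)))
E
```

```text
18 [41, 42, 43, 44, 45, 46]
24 [43, 44, 45, 46, 47, 48]
30 [44, 45, 46, 47, 48, 49]
45 [47, 48, 49, 50, 51, 52]
50 [48, 49, 50, 51, 52, 53]
55 [49, 50, 51, 52, 53, 54]
66 [51, 52, 53, 54, 55, 56]
72 [52, 53, 54, 55, 56, 57, 58]
78 [53, 54, 55, 56, 57, 58, 59]
[0.61493849 0.12646425 0.29288143] [ 0.6 -0.6  0.8] [-0.97  0.43  0.98  1.39 -0.36  1.5  -1.82] 0.023840701124376782
[(0.73, [293.8, 146.6])] [294.85289753 148.15530108] [(0.82, [292.9, 102.3]), (0.39, [374.2, 317.3])] [294.05385058 100.82276978]
(array([-0.2697,  2.2303,  0.0072]), array([-0.0004,  0.    ,  0.2349]))
```

Switch stayed at about -101.8° after withdrawal, and the driver hangs true in the grip. Returning it.

Request:
play_rows([
  [-0.03, 0.24, 0, 0, 0, 0, 5],
  [-0.06, 0.5, 0, 0, 0, 0, 5],
  [-0.09, 0.745, 0, 0, 0, 0, 5],
  [-0.09, 0.745, 0, 0, 0, 0, 5],
])

```text
time: 24.65
ee_pos: [0.5599, -0.0186, 0.2859]
eef_rot: [0.993, -0.12, -0.001, -0.0]
ft_force: [-0.0, 1.6, -1.3]
width: 0.0237
```

Request:
play_rows([
  [-0.03, 0.24, 0, 0, 0, 0, 5],
  [-0.06, 0.5, 0, 0, 0, 0, 5],
  [-0.09, 0.745, 0, 0, 0, 0, 5],
  [-0.09, 0.745, 0, 0, 0, 0, 5],
])

```text
time: 25.15
ee_pos: [0.5078, -0.1584, 0.286]
eef_rot: [0.993, -0.119, -0.0, -0.0]
ft_force: [0.2, 0.6, -1.0]
width: 0.0239
```

Request:
play_rows([
  [-0.03, 0.24, 0, 0, 0, 0.06, 5],
  [-0.06, 0.5, 0, 0, 0, 0.12, 5],
  [-0.09, 0.74, 0, 0, 0, 0.18, 5],
  [-0.09, 0.74, 0, 0, 0, 0.235, 5],
  [-0.09, 0.74, 0, 0, 0, 0.235, 5],
])

```text
time: 25.78
ee_pos: [0.4585, -0.2937, 0.2857]
eef_rot: [0.955, -0.296, -0.001, 0.0]
ft_force: [-0.3, 0.6, -1.7]
width: 0.0235
```

```bash
python3 - <<'E'
from h import *
b=eyes.camera("side");t=eyes.camera("top")
s=r.read_state();e=s["ee_pos"];print(e,s["joint_positions"].round(2),s["width"],s["ft_force"].round(1))
print([(round(o["p"],2),o["xy"]) for o in eyes.landmark_of(b,"driver_tip")[:3]],proj(b,e-[0,0,.0786]))
print(rows([.458,-.2948,.083],np.radians(-124.5)))
E
```

```text
[ 0.45890729 -0.29316543  0.28590457] [-0.56  0.24  1.25  1.62 -0.23  1.45 -1.47] 0.023812715030898265 [ 0.9 -0.7 -1.8]
[(0.54, [352.1, 335.6])] [356.63880301 336.73537348]
(array([0.0015, 0.0087, 1.0154]), array([-0.    ,  0.0005,  0.0026]))
```

```bash
python3 - <<'E'
from h import *
b=eyes.camera("side");o=cv2.resize(cv2.imread("pics/s6.png"),(100,120),interpolation=cv2.INTER_AREA).astype(int)
n=b["image"][328-60:328+60,307:407,::-1].astype(int)
for y in range(46,84,3): print(y,"old",o[y,40:68,1].tolist());print("   new",n[y,40:68,1].tolist())
print([(round(q["p"],2),q["xy"]) for q in eyes.landmark_of(b,"driver_tip")[:3]],r.read_state()["ee_pos"])
E
```

```text
46 old [98, 98, 98, 97, 95, 92, 82, 66, 51, 41, 34, 31, 29, 31, 31, 30, 29, 30, 31, 29, 30, 33, 40, 50, 64, 78, 91, 97]
   new [98, 98, 98, 101, 105, 106, 102, 93, 83, 77, 71, 64, 63, 61, 62, 62, 65, 67, 73, 82, 92, 98, 99, 102, 102, 102, 101, 102]
49 old [99, 98, 98, 97, 100, 104, 111, 121, 123, 117, 107, 98, 94, 90, 86, 89, 93, 98, 104, 112, 115, 117, 122, 126, 125, 121, 121, 124]
   new [98, 97, 98, 100, 100, 106, 114, 117, 118, 120, 121, 121, 120, 119, 122, 130, 132, 133, 129, 127, 126, 122, 126, 128, 126, 120, 121, 123]
52 old [99, 99, 97, 98, 99, 98, 98, 103, 111, 115, 118, 118, 120, 121, 122, 120, 120, 127, 139, 145, 144, 141, 136, 129, 122, 116, 111, 108]
   new [98, 99, 99, 99, 99, 104, 112, 117, 119, 121, 122, 121, 119, 117, 109, 104, 108, 123, 139, 145, 144, 141, 135, 129, 123, 115, 112, 108]
55 old [99, 98, 98, 97, 96, 97, 98, 104, 110, 114, 117, 120, 121, 122, 122, 120, 116, 114, 114, 112, 109, 106, 104, 104, 103, 103, 102, 102]
   new [97, 97, 97, 97, 101, 107, 114, 117, 120, 122, 122, 121, 120, 115, 110, 103, 101, 107, 112, 112, 109, 106, 104, 102, 102, 103, 103, 103]

[... 1788 characters left out ...]
66, 65, 66]
   new [98, 98, 99, 99, 98, 98, 94, 86, 78, 79, 86, 94, 99, 100, 97, 95, 92, 87, 81, 76, 70, 68, 67, 67, 67, 67, 66, 66]
79 old [96, 97, 98, 97, 99, 98, 99, 98, 93, 86, 77, 74, 73, 72, 69, 67, 65, 65, 66, 67, 67, 66, 65, 66, 65, 66, 66, 66]
   new [97, 96, 97, 99, 99, 98, 99, 98, 92, 84, 77, 72, 72, 72, 70, 67, 66, 66, 67, 66, 66, 67, 67, 65, 66, 66, 64, 65]
82 old [99, 97, 96, 97, 97, 98, 97, 99, 100, 99, 96, 86, 77, 69, 66, 64, 64, 66, 66, 65, 67, 66, 68, 68, 66, 67, 66, 66]
   new [98, 97, 96, 96, 98, 96, 99, 99, 99, 98, 96, 87, 75, 69, 65, 66, 64, 66, 64, 64, 65, 66, 66, 68, 68, 66, 66, 66]
[(0.66, [353.7, 336.1]), (0.17, [265.3, 170.6])] [ 0.45863372 -0.29372996  0.2863185 ]
```

The tip sits about 3 px left of where it was at pick-up: the driver slid slightly along the pads. I compute the correction across the jaws.

```bash
python3 - <<'E'
from h import *
b=eyes.camera("side");s=r.read_state();e=s["ee_pos"];R=Ro.from_quat(s["eef_rot"]).as_matrix()
tip=e-[0,0,.0786];p0=proj(b,tip)
for k in range(3): print("px per 5mm tool axis",k,proj(b,tip+.005*R[:,k])-p0)
old=np.array([.45752,-.29486,.28490]);print(e,"old tip px",proj(b,old-[0,0,.0786]),p0)
print(rows([.4577,-.2948,.285]))
w=eyes.camera("wrist")
# tilt: handle top not visible -> compare handle centre landmarks
for n in("driver_centre","driver_tip"):
  for nm,p in(("S",b),("W",w)): print(n,nm,[(round(o["p"],2),np.round(o["xy"],1)) for o in eyes.landmark_of(p,n)[:2]])
print(proj(b,e+[0,0,.0164]),proj(w,e+[0,0,.0164]),proj(w,tip))
E
```

```text
px per 5mm tool axis 0 [4.02830346 0.1577634 ]
px per 5mm tool axis 1 [0.07665205 3.22076121]
px per 5mm tool axis 2 [-0.25877073  2.5347335 ]
[ 0.45849036 -0.29393032  0.28638769] old tip px [356.46835436 338.63796417] [356.74761311 337.04626606]
(array([-0.0008,  0.0058,  0.0069]), None)
driver_centre S [(0.54, array([389.6, 223.3]))]
driver_centre W [(0.86, array([322., 322.]))]
driver_tip S [(0.68, array([353.8, 335.2]))]
driver_tip W [(0.95, array([321. , 250.1]))]
[362.20139574 283.37547757] [321.63039979 321.81518565] [321.39094046 247.52762093]
```

```bash
python3 - <<'E'
from h import *
w=eyes.camera("wrist");n=w["image"].astype(int);o=cv2.imread("pics/w7raw.png")[:,:,::-1].astype(int)
for c in(316,322,328):
  print(c);print("old",o[236:290:1,c].sum(1).__floordiv__(3).tolist());print("new",n[236:290:1,c].sum(1).__floordiv__(3).tolist())
for rw in(252,256,300): print(rw,"old",(o[rw,296:348:2].sum(1)//3).tolist());print("   new",(n[rw,296:348:2].sum(1)//3).tolist())
E
```

```text
316
old [97, 97, 97, 99, 97, 98, 97, 98, 96, 95, 90, 107, 195, 216, 215, 212, 210, 211, 212, 216, 223, 102, 47, 58, 74, 65, 60, 60, 60, 61, 60, 60, 61, 59, 53, 76, 177, 173, 170, 169, 169, 169, 169, 169, 169, 169, 170, 169, 170, 169, 169, 169, 169, 169]
new [157, 156, 156, 158, 158, 159, 161, 161, 162, 162, 163, 164, 176, 182, 184, 187, 189, 189, 189, 193, 197, 86, 48, 55, 68, 68, 63, 62, 62, 62, 63, 63, 62, 61, 56, 71, 148, 147, 144, 144, 144, 144, 144, 144, 144, 144, 144, 144, 144, 145, 144, 144, 144, 144]
322
old [97, 96, 95, 94, 93, 93, 93, 94, 94, 92, 94, 138, 185, 214, 210, 209, 209, 209, 209, 214, 221, 100, 47, 56, 72, 66, 59, 60, 59, 60, 58, 61, 60, 59, 54, 76, 176, 173, 169, 169, 169, 169, 170, 169, 169, 169, 169, 170, 169, 169, 169, 169, 169, 169]
new [163, 163, 164, 164, 165, 165, 167, 167, 167, 166, 170, 204, 191, 182, 181, 181, 181, 181, 182, 185, 190, 84, 48, 56, 68, 69, 62, 61, 63, 63, 63, 62, 63, 61, 56, 71, 148, 146, 144, 145, 144, 144, 144, 144, 144, 143, 144, 144, 144, 144, 144, 144, 144, 143]
328
old [96, 96, 95, 95, 95, 95, 94, 93, 98, 137, 137, 140, 182, 215, 21
[... 571 characters left out ...]
 138, 140]
   new [142, 141, 142, 140, 133, 62, 176, 183, 182, 193, 189, 179, 181, 181, 180, 181, 182, 183, 183, 174, 124, 124, 123, 124, 123, 156]
256 old [163, 154, 144, 137, 135, 136, 221, 222, 213, 214, 223, 224, 224, 221, 214, 202, 178, 209, 222, 214, 138, 138, 137, 139, 138, 140]
   new [147, 142, 141, 141, 141, 94, 255, 255, 255, 224, 197, 189, 190, 190, 189, 190, 188, 199, 203, 202, 125, 125, 126, 127, 174, 173]
300 old [171, 171, 171, 171, 171, 171, 170, 170, 170, 170, 169, 169, 169, 169, 170, 168, 169, 169, 169, 169, 169, 169, 169, 169, 169, 166]
   new [144, 144, 143, 143, 143, 143, 144, 144, 145, 143, 144, 143, 144, 144, 144, 144, 144, 144, 143, 144, 144, 143, 144, 144, 144, 143]
```

The driver has not moved in the hand; the shift is just a 1.65 mm off-centre grip mirrored by the half-turn. Correct by +3.3 mm along tool x, then descend.

Request:
play_rows([
  [0.0155, 0.005, 0.1, 0, 0, 0, 5],
  [0.0155, 0.005, 0.3, 0, 0, 0, 5],
  [0.0155, 0.005, 0.5, 0, 0, 0, 5],
  [0.0155, 0.005, 0.62, 0, 0, 0, 5],
  [0.0155, 0.005, 0.62, 0, 0, 0, 5],
])

```text
time: 27.0
ee_pos: [0.4586, -0.2969, 0.1601]
eef_rot: [0.955, -0.297, -0.002, 0.0]
ft_force: [-0.6, 0.3, -0.8]
width: 0.0237
```

```bash
python3 - <<'E'
from h import *
T=np.array([.4577+.0033*.824,-.2948-.0033*.566,.0845])
P=[]
for i in range(4): w=eyes.camera("side");P.append(r.read_state()["ee_pos"])
print(np.mean(P,0),rows(T,np.radians(-124.5)))
print([(round(o["p"],2),np.round(o["xy"],1)) for o in eyes.landmark_of(w,"driver_tip")[:2]],"want",proj(w,[.458,-.295,np.mean(P,0)[2]-.0786]))
E
```

```text
[ 0.46000079 -0.2977198   0.16273988] (array([-0.0039, -0.0046,  0.3945]), array([-0.0002, -0.0009, -0.0003]))
[(0.5, array([353.8, 392.7])), (0.47, array([491.7, 406.6]))] want [351.21724871 393.69379825]
```

Request:
play_rows([
  [-0.002, -0.005, 0.04, 0, 0, 0, 5],
  [-0.002, -0.005, 0.08, 0, 0, 0, 5],
  [-0.002, -0.005, 0.12, 0, 0, 0, 5],
  [-0.002, -0.005, 0.14, 0, 0, 0, 5],
  [-0.002, -0.005, 0.14, 0, 0, 0, 5],
])

```text
time: 27.88
ee_pos: [0.46, -0.2963, 0.1342]
eef_rot: [0.955, -0.297, -0.0, 0.0]
ft_force: [0.4, -0.5, -1.4]
width: 0.0237
```

Tip has entered the hole (z about 0.055) without force. Continuing.

Request:
play_rows([
  [0, 0, 0.06, 0, 0, 0, 5],
  [0, 0, 0.12, 0, 0, 0, 5],
  [0, 0, 0.18, 0, 0, 0, 5],
  [0, 0, 0.22, 0, 0, 0, 5],
  [0, 0, 0.235, 0, 0, 0, 5],
])

```text
time: 28.5
ee_pos: [0.46, -0.2963, 0.0869]
eef_rot: [0.955, -0.297, -0.0, 0.0]
ft_force: [-0.0, -0.5, -1.3]
width: 0.0237
```

Request:
play_rows([
  [0, 0, 0.006, 0, 0, 0, 5],
  [0, 0, 0.012, 0, 0, 0, 5],
  [0, 0, 0.012, 0, 0, 0, 5],
])

```text
time: 28.88
ee_pos: [0.4604, -0.2963, 0.0852]
eef_rot: [0.955, -0.297, 0.0, -0.0]
ft_force: [-0.4, 0.1, -2.0]
width: 0.0237
```

Request:
play_rows([
  [0, 0, 0.004, 0, 0, 0, 5],
  [0, 0, 0.008, 0, 0, 0, 5],
  [0, 0, 0.008, 0, 0, 0, 5],
])

```text
time: 29.25
ee_pos: [0.4603, -0.2963, 0.0836]
eef_rot: [0.955, -0.297, 0.0, -0.0]
ft_force: [-0.3, 1.0, 1.2]
width: 0.0236
```

Seated, since the force now reads upward. I open slowly and rise.

Request:
play_rows([
  [0, 0, 0, 0, 0, 0, 32],
  [0, 0, 0, 0, 0, 0, 45],
  [0, 0, 0, 0, 0, 0, 55],
  [0, 0, 0, 0, 0, 0, 55],
  [0, 0, 0, 0, 0, 0, 55],
])

```text
time: 29.88
ee_pos: [0.4603, -0.2963, 0.0835]
eef_rot: [0.955, -0.297, -0.0, -0.0]
ft_force: [-0.6, -0.1, -0.4]
width: 0.0472
```

Request:
play_rows([
  [0, 0, -0.1, 0, 0, 0, 55],
  [0, 0, -0.3, 0, 0, 0, 55],
  [0, 0, -0.55, 0, 0, 0, 55],
  [0, 0, -0.8, 0, 0, 0, 55],
  [0, 0, -1, 0, 0, 0, 55],
])

```text
time: 30.5
ee_pos: [0.46, -0.2969, 0.2868]
eef_rot: [0.955, -0.297, 0.001, -0.0]
ft_force: [0.7, 0.0, 0.4]
width: 0.0477
```

Request:
play_rows([
  [-0.3, 0, -0.1, 0, 0, 0, 55],
  [-0.5, 0, -0.1, 0, 0, 0, 55],
  [-0.5, 0, -0.1, 0, 0, 0, 55],
  [-0.5, 0, -0.1, 0, 0, 0, 55],
])

```text
time: 31.0
ee_pos: [0.3767, -0.2397, 0.3052]
eef_rot: [0.955, -0.296, 0.003, -0.004]
ft_force: [0.7, -0.9, 0.1]
width: 0.0477
```

```bash
python3 - <<'E'
from h import *
a=eyes.camera("top");b=eyes.camera("side");w=eyes.camera("wrist");s=r.read_state();print(s["ee_pos"],s["width"],s["time"],s["ft_force"].round(1))
for n,z in(("driver_centre",.1),("crosshead_centre",.1),("nutdriver_centre",.1),("jar_centre",.038),("mode_slot",.063),("tray",0),("junction",0),("spraycan_centre",.084),("spool_centre",.022)):
  for nm,p in(("T",a),("S",b),("W",w)):
    for o in eyes.landmark_of(p,n)[:3]: print(n,nm,round(o["p"],2),np.round(o["xy"]),onz(p,o["xy"],z).round(3)[:2])
for q in [q for q in (("T",a),("S",b))]:
  print(q[0],proj(q[1],[.459,-.2957,.1]))
E
```

```text
[ 0.37800677 -0.24024689  0.30373545] 0.0476558521235886 31.15 [-0.2 -0.8 -0.4]
driver_centre T 0.83 [445. 308.] [ 0.456 -0.292]
driver_centre S 0.95 [353. 389.] [ 0.458 -0.298]
driver_centre W 0.64 [321.  88.] [ 0.46  -0.296]
crosshead_centre T 0.51 [419. 315.] [ 0.438 -0.237]
crosshead_centre T 0.42 [195. 304.] [0.449 0.237]
crosshead_centre S 0.59 [319. 369.] [ 0.435 -0.246]
crosshead_centre W 0.88 [287. 144.] [ 0.439 -0.245]
nutdriver_centre T 0.64 [398. 326.] [ 0.415 -0.192]
nutdriver_centre T 0.41 [155. 205.] [0.659 0.335]
nutdriver_centre S 0.93 [288. 356.] [ 0.409 -0.204]
nutdriver_centre W 0.88 [261. 197.] [ 0.415 -0.2  ]
jar_centre T 0.87 [315. 225.] [ 0.632 -0.01 ]
jar_centre T 0.86 [192. 310.] [0.433 0.258]
jar_centre T 0.67 [249. 282.] [0.499 0.133]
jar_centre S 0.72 [190. 210.] [0.44  0.277]
jar_centre S 0.63 [338. 257.] [ 0.629 -0.01 ]
jar_centre S 0.63 [170. 268.] [0.341 0.128]
mode_slot T 0.6 [251. 230.] [0.614 0.132]
mode_slot S 0.64 [375. 315.] [ 0.586 -0.184]
mode_slot S 0.4 [391. 222.] [ 0.765 -0.001]
tray T 0.83 [192. 303.] [0.447 0.271]
tray S 0.79 [192. 227.] [0.435 0.268]
tray S 0.36 [320. 408.] [ 0.438 -0.249]
junction T 0.86 [368. 231.] [ 0.628 -0.137]
junction S 0.81 [371. 318.] [ 0.614 -0.144]
junction W 0.64 [107.  52.] [ 0.62  -0.137]
spraycan_centre T 0.89 [300. 274.] [0.519 0.017]
spraycan_centre T 0.34 [471. 216.] [ 0.657 -0.354]
spraycan_centre S 0.59 [321. 407.] [ 0.411 -0.29 ]
spraycan_centre W 0.62 [ 24. 231.] [0.515 0.009]
spool_centre T 0.84 [330. 314.] [ 0.431 -0.05 ]
spool_centre S 0.66 [256. 319.] [ 0.427 -0.054]
spool_centre W 0.62 [152. 248.] [ 0.432 -0.047]
spool_centre W 0.42 [109.  52.] [ 0.609 -0.146]
T [446.97580085 306.08461781]
S [352.76255098 387.284692  ]
```

All three views agree with the placement, so I hand in.

```bash
python3 -c "
from h import *
print(job.close_job())"
```

```text
the job is handed in; nothing more can be done
None
```

The job is done and handed in at about 31 s of the 72 s allowed; the hand-in reported no verdict.

- **Jar:** I lifted the small blue jar off the feeder box's switch and stood it in the tray. The top and side views put it within about 10 mm of the tray centre, and a side picture taken after release showed it upright.
- **Switch:** I turned the mode switch clockwise with the driver's blade. The slot measured about -101.8° against a feeder yaw of about -12°. That puts the switch at about 1.57 rad, and the slot read the same after the blade was lifted out. No picture confirms this, because the 12-picture limit was reached; the figure comes from pixel measurements.
- **Screwdriver:** It is back in its own hole. I felt the guard make contact at the same gripper height as at pick-up, then released it. Afterwards the three camera views placed it within about 4 mm of where it started.
- **Other items:** No collision showed in the forces. The two neighbouring tools, spray can, spool and second box all measured about where they were at the start. I did not re-measure the hammer, pliers, steel angle or the second switch's angle, but the arm never went near them.

**Disagreements:**
- The side and top detections of the slot differed by about 15 mm early on, so I used the close wrist view instead.
- Before the driver went back, its tip looked 3 px off in the side view. The cause was an off-centre grip mirrored by the half-turn, and I corrected it by 3.3 mm.
- At the end the side view gave only low-confidence, wrong positions for the mode switch, which I ignored.

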